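Clip the temperature sensor onto the incubator gas pipe

TASK

Take the clip-on temperature sensor out of its dock and push it down onto the sprung gas pipe, between the two collars, until both orange arms snap past the pipe's widest point and the sensor sits fully home and upright, its end resting against the blue collar; then let go. Never press the pipe all the way down onto its stops, and leave the dish, the vial and the tip box where they stand.

Things in the scene. Friction and masses are not known exactly. Their poses are not given: they have to be found in the camera images.
- sensor: Clip-on sensor: white block with a blue band, 38 (its x) x 36 (y) x 46 mm tall, 0.09 kg, two orange sprung arms below. Origin: centre of the block's flat underside, z up; y runs along the clip's bore (a half turn makes no difference). Stands in the dock, underside on the rails. Grip it across x (38 mm), fingertips a few mm above the underside so that the arms stay free, 30 N or more.
- sensor_seat (a point): Centre of the clip's bore, 10 mm below the middle of the sensor's underside, axes as the sensor's. It lies on the pipe's axis when the sensor is fully home (underside resting on the pipe).
- clip_arm_a (a joint): Opening of the orange arm on the sensor's +x side, rad: 0 closed, 0.1 to 0.2 as it passes the pipe's widest point, 0 to 0.08 when home. Arm 28 mm long along y, outer face at x = 13 mm, reaching 21 mm below the underside; its inward lip (radius 2 mm) is centred 17 mm below the underside, at x = 9 mm.
- clip_arm_b (a joint): The same for the arm at -x. The lips touch the pipe when the underside is about 25 mm above the pipe's axis, then need a push rising to some 10 to 14 N; past the widest point they pull the sensor home and the push drops at once by more than half. Once home it slides along the pipe under a few N.
- pipe_mid (a point): Middle of the steel pipe, on its axis, 100 mm above the bench at rest; 20 mm diameter, level, along this point's y, z up. Blue collar (30 mm diameter) from y = 50 to 62 mm, a black one from -62 to -50 mm, bare pipe between. Grey 28 mm end blocks at y = +-125 mm ride on spring cups on a fixed grey base plate, 100 x 310 x 12 mm.
- blue_collar_face (a point): Centre of the blue collar's inner face, on the pipe's axis (y = +50 mm from pipe_mid). A sensor that rests against it has its middle 18 mm from this point.
- pipe (a joint): How far the sprung pipe is pressed straight down, m: 0 at rest, 0.026 on its stops, reached at about 17 N. It is soft and sinks well out of its measured place, by a different amount each time, before the clip snaps on: driving the sensor only to where home lies on the unpressed pipe does not snap it.
- dock: Grey fixed dock on the bench, 60 by 60 mm, 40 mm tall: a 10 mm base with two rails along its y, their tops 40 mm above the bench, and a 32 mm slot open at both ends between them. Origin: centre of its underside.
- dish: Closed pale, clear culture dish, 64 mm across, 15 mm tall, loose. Origin: centre of its underside. To be left alone.
- vial: Amber glass vial with a blue cap, 42 mm across, 72 mm tall, loose, standing upright. Origin: centre of its underside. To be left alone.
- tip_box: Blue box of pipette tips with a pale clear lid, 84 by 120 mm, 63 mm tall, loose. Origin: centre of its underside. To be left alone.

How it is judged:
By the outcome, as a careful person would: the job done as asked, in the order asked, and still so for the second after the job is handed in, with the robot touching nothing.
It also fails if it takes over 70 s, if anything falls off the work surface, if the arm or the gripper's body presses on something with over 40 N, if the wrist force passes 120 N, or if a joint passes its speed limit or range.

ROBOT

A 6-joint arm with a two-finger parallel gripper is mounted at the origin on the work surface. World frame = base frame: x ahead of the robot, y to its left, z up, the work surface at z = 0. Lengths are in m, angles in rad, forces in N, time in s.
With the tool pointing down it reaches from about 0.25 to 0.775 m from the base axis. Payload 4 kg.
Tool frame: the origin (TCP) lies on the centre line of the jaws, within the pads' length; the fingertips stand 19 mm ahead of it and the grasp point (between the pads) is the TCP; x points along the fingers, z is the direction in which the jaws open and shut, and the axes are right-handed (so a half turn about x gives the same grasp; the last joint's range is limited). The gripper opens to 94 mm and grips with 3 to 60 N. Pads are 16 mm wide; open, the fingers measure 119 mm over their backs; the gripper's body (75 mm by 177 mm) begins 78 mm behind the grasp point.
Start: joints at [1.046, 0.087, 1.371, -0, 1.684, -0.103], TCP at [0.225, 0.502, 0.225] pointing down, gripper open.
Joint ranges: [-3.1, 3.1], [-0.76, 2.03], [0.27, 2.55], [-1.08, 4.22], [0.17, 2.65], [-2.57, 2.57]. Speed limits (rad/s): [2.79, 2.79, 3.14, 3.14, 3.14, 3.14].

INTERFACE

Orientations are given as [roll, pitch, yaw] about the fixed x, y, z axes, in that order (R = Rz(yaw) Ry(pitch) Rx(roll)).
In Python, from bench import robot, snapshot, camera_params gives the robot as it stands.
- The arm moves only by the tool step_arm, never from a script. Its argument "motion" is text: rows parted by semicolons, each of 7 numbers parted by spaces: the opening in per cent of the stroke, from 0 (shut) to 100 (fully open), then the shift along the tool's x, y, z in cm, then the turn, a rotation vector about the tool's x, y, z in rad. A call has 1 to 20 rows; each row shifts and turns the commanded pose from where the row before left it, along the tool's axes as they then stand; what a row does not reach is not made up. A row lasts 1/12 s, in which the tool goes at most 41.7 mm and 7.16 degrees, less where a joint would pass 70% of its speed; a pose out of reach is approached as far as the arm can. A call with a gripper value outside its range is refused whole. The fingers move at their own pace and stop on an object; the grip force is fixed at half the most. Time passes only in rows, so rows that do not move let the fingers close. It gives the time, the measured TCP pose, the force and the opening at its end, in the units of the state.
- robot.get_obs(): the state, without advancing time (a new reading comes with each control period).
- snapshot(name): name is "scene" or "top" or "wrist"; returns the picture (384x512x3 uint8, red, green, blue); there is no depth.
- camera_params(name): a dict with "fx", "fy", "cx", "cy" (pixels), "R" (3x3) and "t" (3): a world point X has camera coordinates R X + t. Camera axes: x right, y down, z forward; pixel columns grow to the right and rows downward; lengths in m; the calibration is good to about 2 mm. The wrist camera is an equidistant fisheye: a pixel r from the principal point sees the ray r / f radians off the axis. A picture is of the moment at which its call begins: read the wrist's pose just before it. camera_params takes no time and is no camera call; for the wrist camera it gives the pose at the moment of the call.
- robot.close_job(): hands the job in, once; it reports no verdict.
The state is a dict: "time": time; "joint_positions": joint angles; "qvel": joint speeds; "joint_torque": joint torques, N m; "tool_pos": TCP position; "ee_rot": TCP orientation; "wrist_force": force on the tool from outside, world axes, zero at the start; "wrist_torque": the same for the moment, N m; "width": finger opening in m.
Only numpy, scipy, OpenCV 4.12 (cv2) and the standard library are available. Lean on these libraries where they do the work, as an engineer would, in place of code of your own. Each camera call takes 0.05 s, during which the arm holds its last target.

## Working session

There is one attempt and no reset: what is moved stays moved. The work goes in short steps, Python scripts to look and compute and a tool call to move; the robot and the scene stay as the last step left them, time stands still between calls to the robot, and variables do not carry over. Pictures are saved under pics/ and viewed, and the job is handed in when it is done.

Besides the shell and the picture viewer there is one more tool, called as name(argument=value, ...) on one line, values as JSON. step_arm: Moves the arm, as the interface text tells. Its arguments: {"type":"object","properties":{"motion":{"type":"string"}},"required":["motion"]}

```bash
mkdir -p pics; ls
python3 - <<'E'
from bench import robot,snapshot,camera_params
import cv2
print(robot.get_obs())
for n in("scene","top","wrist"):
    p=camera_params(n);print(n,p)
    cv2.imwrite(f"pics/{n}0.png",snapshot(n)[:,:,::-1])
E
```

```text
pics
{'time': 0.0, 'joint_positions': array([ 1.04590872e+00,  8.79259235e-02,  1.37224501e+00, -5.96419462e-06,
        1.68360536e+00, -1.03082796e-01]), 'qvel': array([-0.00194003,  0.00066293,  0.00061806, -0.00010175, -0.00060693,
       -0.00085876]), 'joint_torque': array([ 3.66790746e-04, -3.40196264e+01, -3.02421319e+01,  7.18330918e-02,
        3.32254416e-02, -1.48229483e-04]), 'tool_pos': array([0.22491392, 0.50134946, 0.22332473]), 'ee_rot': array([ 3.04122446,  1.56861268, -2.09296999]), 'wrist_force': array([-0.13829008,  0.39761166,  0.63832008]), 'wrist_torque': array([ 0.03191292,  0.07883379, -0.00739008]), 'width': 0.0942465560445548}
scene {'fx': 385.64777439557577, 'fy': 385.64777439557577, 'cx': 257.9727464438364, 'cy': 197.13337448347212, 'R': array([[-0.5835333 ,  0.8120825 ,  0.00330135],
       [ 0.45079404,  0.32730045, -0.83045719],
       [-0.67548029, -0.4831112 , -0.55707266]]), 't': array([ 0.36501746, -0.16044176,  1.22759103])}
top {'fx': 439.6138654952981, 'fy': 439.6138654952981, 'cx': 258.51420975666235, 'cy': 189.4965190678552, 'R': array([[ 0.03964106, -0.99919403, -0.00631447],
       [-0.97000956, -0.03696501, -0.24023953],
       [ 0.23981249,  0.01564845, -0.9706931 ]]), 't': array([-0.04358359,  0.6092433 ,  0.95199799])}
wrist {'fx': 297.3186396354542, 'fy': 297.3186396354542, 'cx': 252.6001902958599, 'cy': 191.6508910014574, 'R': array([[ 0.41003413,  0.91206693, -0.00243322],
       [ 0.88393056, -0.39672459,  0.24754062],
       [ 0.22480829, -0.1036509 , -0.96887446]]), 't': array([-0.5484006 , -0.02443659,  0.39082919])}
```

View pics/scene0.png

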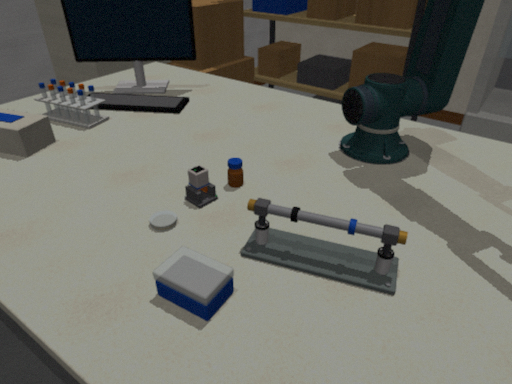

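View pics/top0.png

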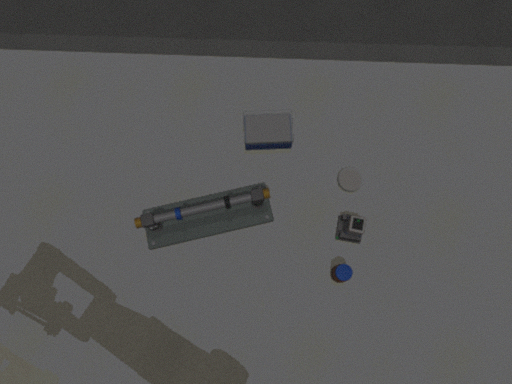

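View pics/wrist0.png

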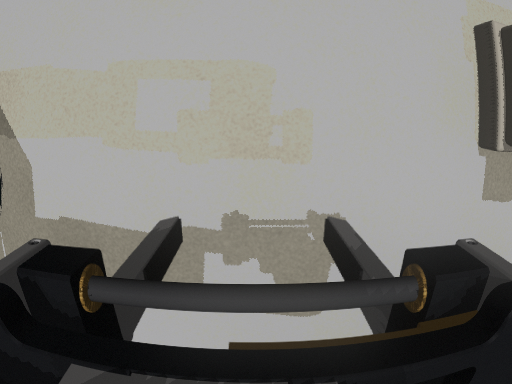

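The pipe is left of centre in the top view: blue collar near (179,213), black near (227,202). The sensor in its dock is near (352,227), with the vial just below at (343,272). I'll enlarge both.

Run:
```python
import cv2,numpy as np
a=cv2.imread('pics/top0.png');b=cv2.imread('pics/scene0.png')
def crop(im,x,y,w,h,s,g=2.0):
    c=im[y:y+h,x:x+w];c=cv2.resize(c,None,fx=s,fy=s,interpolation=cv2.INTER_CUBIC);return np.clip(c*g,0,255).astype('uint8')
cv2.imwrite('pics/c1.png',crop(a,130,180,150,75,5))
cv2.imwrite('pics/c2.png',crop(a,320,160,60,130,4.5))
cv2.imwrite('pics/c3.png',crop(b,140,145,120,90,6))
cv2.imwrite('pics/c4.png',crop(b,235,185,180,105,4))
```

```text
(no output)
```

View pics/c1.png

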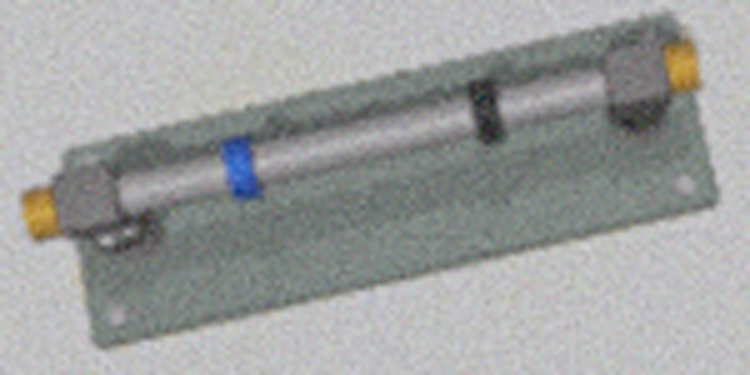

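View pics/c2.png

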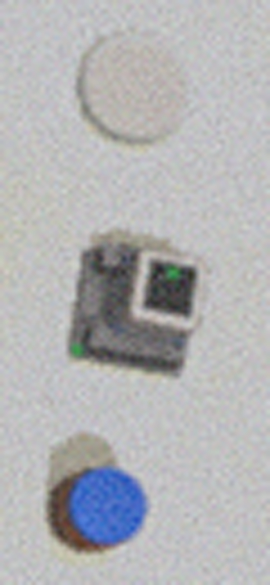

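View pics/c3.png

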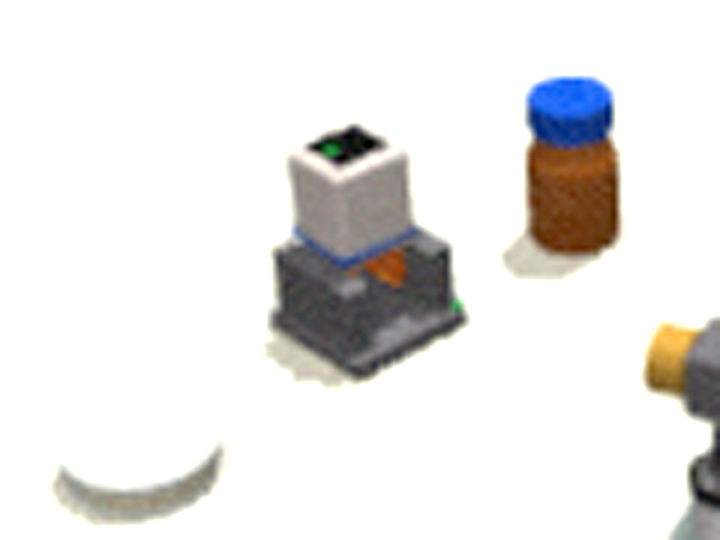

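View pics/c4.png

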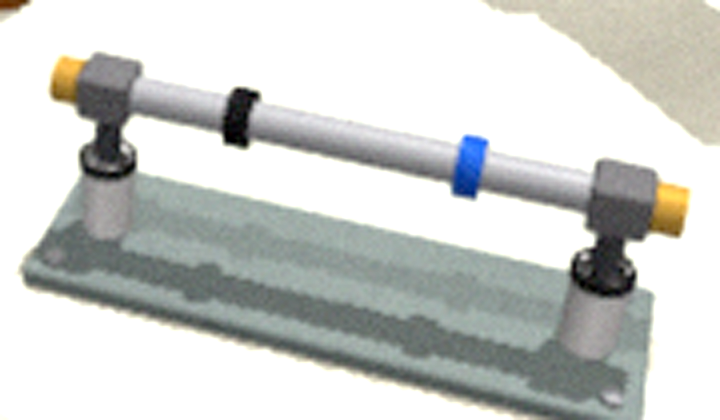

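```bash
cat > h.py <<'E'
import numpy as np,cv2
def ray(p,uv):
    d=np.array([(uv[0]-p['cx'])/p['fx'],(uv[1]-p['cy'])/p['fy'],1.]);R=np.array(p['R']);c=-R.T@p['t'];return c,R.T@d
def onplane(p,uv,z):
    c,d=ray(p,uv);return c+d*(z-c[2])/d[2]
def tri(rs):
    A=0;b=0
    for c,d in rs:
        d=d/np.linalg.norm(d);P=np.eye(3)-np.outer(d,d);A=A+P;b=b+P@c
    return np.linalg.solve(A,b)
def proj(p,X):
    x=np.array(p['R'])@X+p['t'];return np.array([p['fx']*x[0]/x[2]+p['cx'],p['fy']*x[1]/x[2]+p['cy']])
E
python3 - <<'E'
import cv2,numpy as np
from h import *
from bench import camera_params
P={n:camera_params(n) for n in('top','scene')}
for n in P: print(n,'cam',-P[n]['R'].T@P[n]['t'])
im={n:cv2.imread(f'pics/{n}0.png') for n in P}
def blobs(n,lo,hi,roi):
    h=cv2.cvtColor(im[n],cv2.COLOR_BGR2HSV);m=cv2.inRange(h,lo,hi);k=np.zeros_like(m);x,y,w,hh=roi;k[y:y+hh,x:x+w]=255;m&=k
    m=cv2.morphologyEx(m,cv2.MORPH_CLOSE,np.ones((3,3)))
    c,_=cv2.findContours(m,0,2);c=[q for q in c if cv2.contourArea(q)>6]
    out=[]
    for q in c:
        r=cv2.minAreaRect(q);out.append((np.round(r[0],1).tolist(),np.round(r[1],1).tolist(),round(r[2]),cv2.contourArea(q)))
    return out
blue=((105,120,30),(130,255,255))
gold=((12,120,60),(28,255,255))
roi={'top':(125,175,160,80),'scene':(235,185,180,100)}
for n in P:
    print(n,'blue',blobs(n,*blue,roi[n]),'gold',blobs(n,*gold,roi[n]))
    print('black',blobs(n,(0,0,0),(180,255,30 if n=='top' else 45),roi[n]))
for n,r in(('top',(315,250,50,40)),('scene',(215,145,40,50))): print('vialcap',blobs(n,*blue,r))
print('sens', [ (n,blobs(n,(0,0,100 if n=='top' else 110),(180,60,255),r)) for n,r in(('top',(335,205,40,40)),('scene',(182,160,34,35)))])
E
```

```text
top cam [ 0.36439852 -0.03592507  1.070187  ]
scene cam [1.11453957 0.34915134 0.54941234]
top blue [([177.6, 213.3], [12.0, 5.0], 80, 40.5)] gold [([137.7, 222.5], [8.2, 5.4], 72, 33.5), ([265.5, 193.0], [8.0, 5.0], 90, 36.0)]
black [([226.0, 198.5], [4.1, 3.5], 72, 9.5)]
scene blue [([351.8, 226.1], [6.3, 14.7], 11, 74.0)] gold [([402.1, 236.9], [7.7, 11.8], 9, 75.0), ([250.8, 204.1], [6.0, 10.4], 18, 46.5)]
black [([387.3, 246.4], [16.0, 25.1], 15, 281.0), ([294.2, 213.7], [7.0, 13.8], 14, 67.0), ([261.1, 217.4], [23.6, 13.1], 86, 197.0)]
vialcap [([343.5, 272.0], [16.0, 15.0], 90, 188.0)]
vialcap [([234.5, 163.5], [11.0, 13.0], 90, 115.5)]
sens [('top', [([340.5, 242.5], [3.0, 9.0], 90, 13.5), ([367.9, 239.4], [7.8, 15.0], 56, 37.0), ([369.7, 222.8], [6.1, 14.3], 14, 25.0), ([354.5, 210.5], [11.0, 39.0], 90, 172.0)]), ('scene', [([198.5, 177.0], [34.0, 33.0], 90, 570.5)])]
```

Run:
```python
from h import *
from bench import camera_params
T=camera_params('top');S=camera_params('scene')
for nm,u,v in (('blue',(178.2,213.3),(351.8,226.1)),('black',(227.3,201.9),(294.2,213.7)),('goldL',(137.7,222.5),(402.1,236.9)),('goldR',(265.5,193),(250.8,204.1))):
    X=tri([ray(T,u),ray(S,v)]);print(nm,X.round(4),'top@.1',onplane(T,u,.1).round(4),'scene@.1',onplane(S,v,.1).round(4),'res',(proj(T,X)-u).round(1),(proj(S,X)-v).round(1))
cs=[(143,252),(205,262),(192,328),(131,318)]
C=np.array([onplane(T,(x/4.5+320,y/4.5+160),.086)[:2] for x,y in cs])
print(C.round(4),C.mean(0))
for i in range(4):
    e=C[(i+1)%4]-C[i];print(np.linalg.norm(e).round(4),np.degrees(np.arctan2(e[1],e[0])).round(1))
# scene top face corners
cs=[(288,158),(352,125),(410,155),(347,178)]
C=np.array([onplane(S,(x/6+140,y/6+145),.086)[:2] for x,y in cs]);print('scene',C.round(4),C.mean(0))
for i in range(4):
    e=C[(i+1)%4]-C[i];print(np.linalg.norm(e).round(4),np.degrees(np.arctan2(e[1],e[0])).round(1))
# dock base corners in scene
for q in((272,325),(360,378),(467,320)): print('dock',onplane(S,(q[0]/6+140,q[1]/6+145),0).round(4))
print('vial',onplane(T,(343.5,272),.072), tri([ray(T,(343.5,272)),ray(S,(234.5,163.5))]))
print('dish',onplane(T,(320+132/4.5,160+87/4.5),.015))
```

```text
blue [0.5425 0.1584 0.0977] top@.1 [0.5422 0.1578 0.1   ] scene@.1 [0.5453 0.1596 0.1   ] res [-0.1  0. ] [-0.1 -0. ]
black [0.5729 0.0495 0.0979] top@.1 [0.5726 0.049  0.1   ] scene@.1 [0.5752 0.0512 0.1   ] res [-0.1  0.1] [-0.2 -0. ]
goldL [0.5183 0.2468 0.098 ] top@.1 [0.5178 0.2467 0.1   ] scene@.1 [0.5211 0.247  0.1   ] res [ 0.2 -0. ] [0.2 0. ]
goldR [ 0.5973 -0.0374  0.099 ] top@.1 [ 0.5965 -0.0364  0.1   ] scene@.1 [ 0.5989 -0.0376  0.1   ] res [ 0.4 -0.2] [0.5 0.1]
[[ 0.5537 -0.234 ]
 [ 0.5498 -0.2651]
 [ 0.5161 -0.258 ]
 [ 0.5199 -0.2276]] [ 0.53485744 -0.24619614]
0.0313 -97.2
0.0345 168.1
0.0306 82.8
0.0344 -10.7
scene [[ 0.561  -0.2529]
 [ 0.5262 -0.2508]
 [ 0.5306 -0.2152]
 [ 0.5587 -0.2231]] [ 0.54413425 -0.23549894]
0.0349 176.4
0.0358 82.9
0.0292 -15.7
0.0299 -85.6
dock [ 0.564  -0.2709  0.    ]
dock [ 0.5707 -0.2144  0.    ]
dock [ 0.5128 -0.2068  0.    ]
vial [ 0.42861976 -0.21696518  0.072     ] [ 0.42888482 -0.21838089  0.05982229]
dish [ 0.65965737 -0.24328317  0.015     ]
```

```bash
cat >> h.py <<'E'
from scipy.spatial.transform import Rotation as Rn
def plan(o,target,jaw_deg):
    """delta in tool axes to reach target TCP w/ tool straight down, jaw axis at jaw_deg (mod 180)"""
    R0=Rn.from_euler('xyz',o['ee_rot']).as_matrix();print('cur jaw',np.degrees(np.arctan2(R0[1,2],R0[0,2])).round(2),'x',R0[:,0].round(4),'pos',np.round(o['tool_pos'],4))
    for a in(jaw_deg,jaw_deg+180):
        a=np.radians(a);x=np.array([0,0,-1.]);z=np.array([np.cos(a),np.sin(a),0]);Rt=np.c_[x,np.cross(z,x),z]
        rv=Rn.from_matrix(R0.T@Rt).as_rotvec();print('rotvec',rv.round(4),'shift cm first',(R0.T@(target-o['tool_pos'])*100).round(2),'shift in final axes',(Rt.T@(target-o['tool_pos'])*100).round(2))
E
python3 - <<'E'
from h import *
from bench import robot
plan(robot.get_obs(),np.array([.535,-.243,.20]),-8)
E
```

```text
cur jaw 65.83 x [-8.0e-04 -1.5e-03 -1.0e+00] pos [0.225  0.5015 0.2236]
rotvec [ 1.2887e+00 -1.5000e-03  1.0000e-03] shift cm first [  2.44 -58.76 -55.23] shift in final axes [  2.36 -69.41  41.06]
rotvec [-1.8529e+00 -1.0000e-03 -1.6000e-03] shift cm first [  2.44 -58.76 -55.23] shift in final axes [  2.36  69.41 -41.06]
```

step_arm(motion="100 0.1 -2 -0.2 0.03 0 0;100 0.1 -3.9 -0.4 0.06 0 0;100 0.1 -3.9 -0.4 0.06 0 0;100 0.1 -3.9 -0.4 0.06 0 0;100 0.1 -3.9 -0.4 0.06 0 0;100 0.1 -3.9 -0.4 0.06 0 0;100 0.1 -3.9 -0.4 0.06 0 0;100 0.1 -3.9 -0.4 0.06 0 0;100 0.1 -3.9 -0.4 0.06 0 0;100 0.1 -3.9 -0.4 0.06 0 0;100 0.1 -3.9 -0.4 0.06 0 0;100 0.1 -3.9 -0.4 0.06 0 0;100 0.1 -3.9 -0.4 0.06 0 0;100 0.1 -3.9 -0.4 0.06 0 0;100 0.1 -3.9 -0.4 0.06 0 0;100 0.1 -3.9 -0.4 0.06 0 0;100 0.1 -3.9 -0.4 0.06 0 0;100 0.1 -3.9 -0.4 0.06 0 0;100 0.1 -3.9 -0.4 0.06 0 0;100 0.1 -3.9 -0.4 0.06 0 0")

```text
time: 1.82
tool_pos: [0.5661, -0.1367, 0.2038]
ee_rot: [2.525, 1.57, 2.501]
wrist_force: [0.5, 0.2, 0.0]
width: 0.0942
```

Run:
```python
from h import *
from bench import robot,snapshot
o=robot.get_obs();print(o['joint_positions'].round(3),o['wrist_force'])
plan(o,np.array([.537,-.242,.20]),-8)
cv2.imwrite('pics/w1.png',snapshot('wrist')[:,:,::-1])
```

```text
[-0.334  0.165  1.326  0.     1.652 -0.311] [0.48424821 0.15155421 0.0203873 ]
cur jaw -1.37 x [-6.e-04  4.e-04 -1.e+00] pos [ 0.5661 -0.1367  0.2038]
rotvec [ 0.1157 -0.0006 -0.0004] shift cm first [  0.38 -10.59  -2.66] shift in final axes [  0.38 -10.83  -1.42]
rotvec [-3.0259e+00  6.0000e-04 -9.0000e-04] shift cm first [  0.38 -10.59  -2.66] shift in final axes [ 0.38 10.83  1.42]
```

View pics/w1.png

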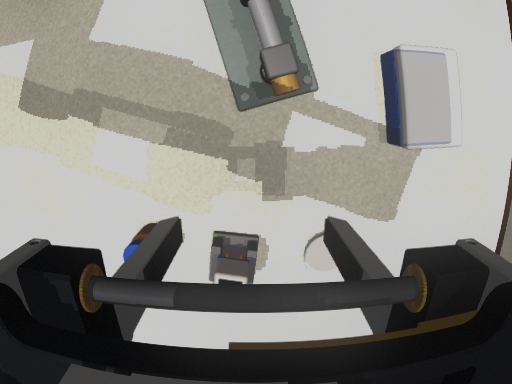

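step_arm(motion="100 0 2 -1.2 0.06 0 0;100 0 2 -1.2 0.06 0 0;100 0 0 0 0 0 0;100 0 0 0 0 0 0")

```text
time: 2.2
tool_pos: [0.5441, -0.0931, 0.2044]
ee_rot: [-1.44, 1.571, -1.579]
wrist_force: [-0.8, -0.6, -0.6]
width: 0.0942
```

Run:
```python
from h import *
from bench import robot,snapshot,camera_params
o=robot.get_obs();p=camera_params('wrist');im=snapshot('wrist')[:,:,::-1]
import pickle;pickle.dump((o,p),open('w2.pkl','wb'))
cv2.imwrite('pics/w2.png',im)
c=im[170:330,160:310];cv2.imwrite('pics/w2c.png',np.clip(cv2.resize(c,None,fx=3.7,fy=3.7,interpolation=2)*1.2,0,255))
```

```text
[ WARN:0@1.667] global loadsave.cpp:1063 imwrite_ Unsupported depth image for selected encoder is fallbacked to CV_8U.
```

View pics/w2c.png

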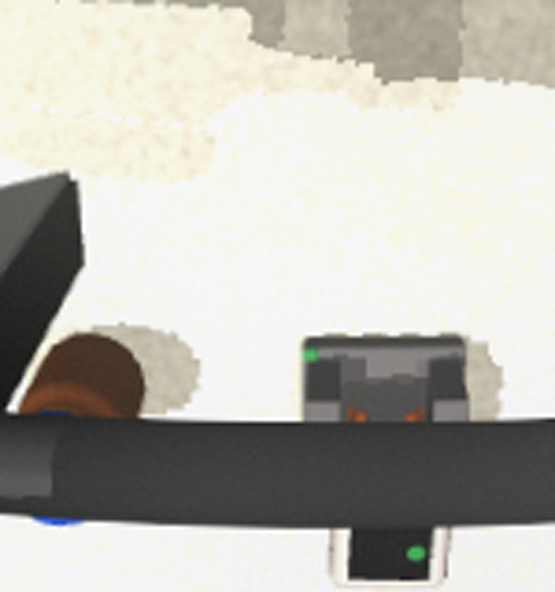

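step_arm(motion="100 0 -3 0 0 0 0;100 0 -4 0 0 0 0;100 0 -4 0 0 0 0;100 0 -3 0 0 0 0;100 0 -3 0 0 0 0;100 0 0 0 0 0 0;100 0 0 0 0 0 0")

```text
time: 2.83
tool_pos: [0.5202, -0.2638, 0.2038]
ee_rot: [2.533, 1.57, 2.389]
wrist_force: [-0.3, 1.0, -0.8]
width: 0.0937
```

Run:
```python
from h import *
from bench import robot,snapshot,camera_params
o=robot.get_obs();p=camera_params('wrist');im=snapshot('wrist')[:,:,::-1]
import pickle;pickle.dump((o,p),open('w3.pkl','wb'))
print(o['tool_pos'], -np.array(p['R']).T@p['t'])
cv2.imwrite('pics/w3.png',im)
```

```text
[ 0.52021342 -0.26377066  0.20379736] [ 0.52928118 -0.19306983  0.36375333]
```

View pics/w3.png

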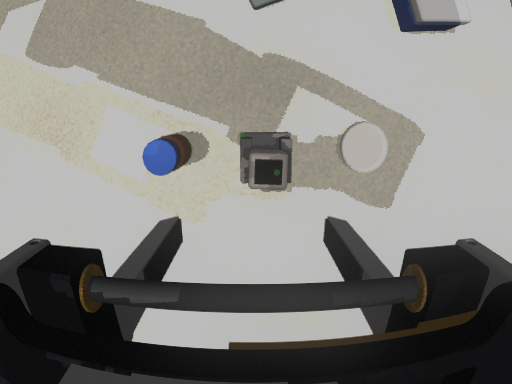

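Sensor is clear in the wrist view at about (267,168), with the vial at (160,155) and the dish at (364,147). I'll zoom in and measure.

Run:
```python
import cv2,numpy as np
im=cv2.imread('pics/w3.png');c=im[120:200,230:310].astype(float)*1.3
cv2.imwrite('pics/w3c.png',np.clip(cv2.resize(c,None,fx=7,fy=7,interpolation=cv2.INTER_CUBIC),0,255).astype('uint8'))
```

```text
(no output)
```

View pics/w3c.png

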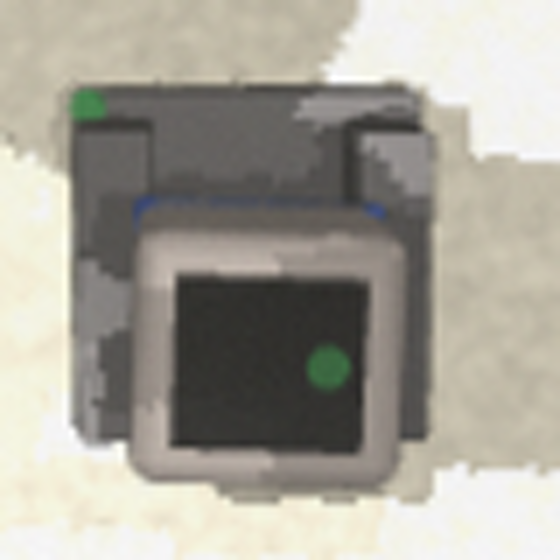

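```bash
cat >> h.py <<'E'
def wray(p,uv):
    x=np.array([(uv[0]-p['cx'])/p['fx'],(uv[1]-p['cy'])/p['fy']]);r=np.hypot(*x);s=np.sin(r)/r if r>1e-9 else 1
    d=np.array([x[0]*s,x[1]*s,np.cos(r)]);R=np.array(p['R']);return -R.T@p['t'],R.T@d
def wplane(p,uv,z):
    c,d=wray(p,uv);return c+d*(z-c[2])/d[2]
E
python3 - <<'E'
from h import *
import pickle
o,p=pickle.load(open('w3.pkl','rb'))
f=lambda q,z:wplane(p,(q[0]/7+230,q[1]/7+120),z)
def rect(n,cs,z):
    C=np.array([f(q,z)[:2] for q in cs]);print(n,C.mean(0).round(4),[(np.linalg.norm(C[(i+1)%4]-C[i]).round(4),np.degrees(np.arctan2(*(C[(i+1)%4]-C[i])[::-1])).round(1)) for i in range(4)])
rect('screen',[(176,278),(368,280),(363,452),(170,446)],.086)
rect('top',[(135,224),(406,228),(403,484),(128,480)],.086)
rect('dockbase/rails',[(75,120),(433,130),(426,438),(75,440)],.04)
for q in((88,103),(328,368)):print(f(q,.086))
print('bluecorners z.042',f((140,208),.042),f((380,210),.042))
print('rail outer corners',f((78,122),.04),f((433,132),.04),'inner',f((152,122),.04),f((348,128),.04))
R0=Rn.from_euler('xyz',o['ee_rot']).as_matrix();print(np.degrees(np.arctan2(R0[1,2],R0[0,2])))
E
```

```text
screen [ 0.5367 -0.2463] [(np.float64(0.0259), np.float64(-8.6)), (np.float64(0.0238), np.float64(-98.7)), (np.float64(0.0265), np.float64(170.0)), (np.float64(0.0232), np.float64(79.8))]
top [ 0.5368 -0.245 ] [(np.float64(0.0365), np.float64(-8.8)), (np.float64(0.0355), np.float64(-97.6)), (np.float64(0.038), np.float64(170.9)), (np.float64(0.0353), np.float64(80.0))]
dockbase/rails [ 0.5372 -0.2419] [(np.float64(0.0558), np.float64(-9.6)), (np.float64(0.0493), np.float64(-98.2)), (np.float64(0.0562), np.float64(172.1)), (np.float64(0.0509), np.float64(81.3))]
[ 0.51765491 -0.20771985  0.086     ]
[ 0.54457189 -0.2479351   0.086     ]
bluecorners z.042 [ 0.52136296 -0.22739125  0.042     ] [ 0.55828628 -0.23289993  0.042     ]
rail outer corners [ 0.51375476 -0.21285182  0.04      ] [ 0.56831487 -0.22205092  0.04      ] inner [ 0.52511097 -0.21453161  0.04      ] [ 0.55516182 -0.21968381  0.04      ]
-8.232397680846345
```

Run:
```python
from h import *
from bench import robot
plan(robot.get_obs(),np.array([.5368,-.2463,.0635]),-8.7)
```

```text
cur jaw -8.13 x [-4.e-04  9.e-04 -1.e+00] pos [ 0.5205 -0.2625  0.204 ]
rotvec [ 0.01   -0.0006 -0.0009] shift cm first [14.05  1.82  1.39] shift in final axes [14.05  1.85  1.36]
rotvec [-3.1316e+00  1.4000e-03 -9.0000e-04] shift cm first [14.05  1.82  1.39] shift in final axes [14.05 -1.85 -1.36]
```

step_arm(motion="100 0 1 0.7 0.01 0 0;100 0 0.85 0.66 0 0 0;100 3 0 0 0 0 0;100 3 0 0 0 0 0;100 3 0 0 0 0 0;100 0 0 0 0 0 0;100 0 0 0 0 0 0;100 0 0 0 0 0 0")

```text
time: 3.55
tool_pos: [0.5379, -0.2453, 0.1163]
ee_rot: [-0.277, 1.568, -0.427]
wrist_force: [-0.6, -1.3, 0.5]
width: 0.094
```

Run:
```python
from h import *
from bench import robot,snapshot
plan(robot.get_obs(),np.array([.5368,-.2463,.0635]),-8.7)
cv2.imwrite('pics/w4.png',snapshot('wrist')[:,:,::-1])
```

```text
cur jaw -8.56 x [ 0.0023 -0.0011 -1.    ] pos [ 0.5379 -0.2453  0.1163]
rotvec [0.0024 0.0024 0.0007] shift cm first [ 5.28 -0.12 -0.1 ] shift in final axes [ 5.28 -0.12 -0.09]
rotvec [-3.1392e+00 -1.1000e-03  3.8000e-03] shift cm first [ 5.28 -0.12 -0.1 ] shift in final axes [5.28 0.12 0.09]
```

View pics/w4.png

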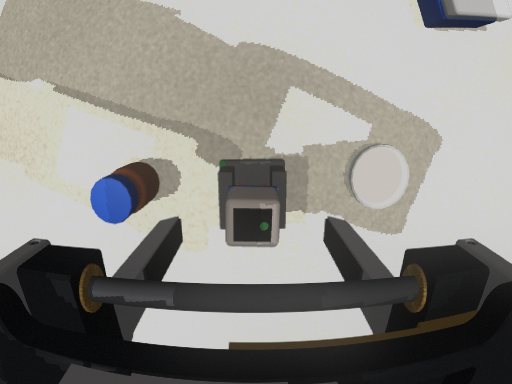

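Sensor sits centred between the fingers (253,218), with the vial and dish clear of them. Descending.

step_arm(motion="100 1.5 -0.1 -0.1 0 0 0;100 1.5 0 0 0 0 0;100 1.3 0 0 0 0 0;100 1 0 0 0 0 0;100 0 0 0 0 0 0;100 0 0 0 0 0 0")

```text
time: 4.1
tool_pos: [0.5356, -0.2465, 0.0616]
ee_rot: [2.246, 1.571, 2.095]
wrist_force: [-0.2, 0.1, -0.3]
width: 0.0939
```

Run:
```python
from h import *
from bench import robot,snapshot,camera_params
o=robot.get_obs();p=camera_params('wrist');import pickle;pickle.dump((o,p),open('w5.pkl','wb'))
plan(o,np.array([.5368,-.2463,.0635]),-8.7)
im=snapshot('wrist')[:,:,::-1]
cv2.imwrite('pics/w5.png',im)
cv2.imwrite('pics/w5c.png',cv2.resize(im[130:290,170:340],None,fx=4,fy=4,interpolation=2))
```

```text
cur jaw -8.65 x [-1.e-04  2.e-04 -1.e+00] pos [ 0.5356 -0.2465  0.0616]
rotvec [ 0.0008 -0.0001 -0.0002] shift cm first [-0.19  0.04  0.12] shift in final axes [-0.19  0.04  0.12]
rotvec [-3.1408e+00  3.0000e-04 -2.0000e-04] shift cm first [-0.19  0.04  0.12] shift in final axes [-0.19 -0.04 -0.12]
```

View pics/w5c.png

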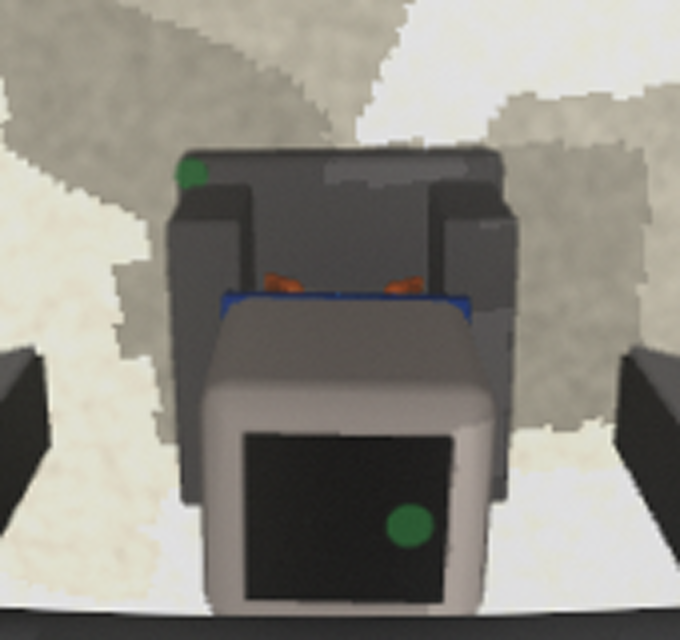

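step_arm(motion="100 -0.2 0 0.1 0 0 0;60 0 0 0 0 0 0;0 0 0 0 0 0 0;0 0 0 0 0 0 0;0 0 0 0 0 0 0;0 0 0 0 0 0 0;0 0 0 0 0 0 0;0 0 0 0 0 0 0;0 0 0 0 0 0 0;0 0 0 0 0 0 0")

```text
time: 4.98
tool_pos: [0.5365, -0.2467, 0.0634]
ee_rot: [1.223, 1.571, 1.072]
wrist_force: [-0.2, -0.2, -0.9]
width: 0.038
```

Run:
```python
from h import *
from bench import robot
import pickle
o,p=pickle.load(open('w5.pkl','rb'))
a,b=[wplane(p,(q[0]/4+170,q[1]/4+130),.042) for q in((222,297),(471,299))]
print(a,b,np.linalg.norm(b-a),np.degrees(np.arctan2(*(b-a)[1::-1])));m=(a+b)/2
print('centre',m-.018*np.array([np.sin(np.radians(8.7)),np.cos(np.radians(8.7)),0]),o['tool_pos'])
o=robot.get_obs();print(o['tool_pos'],o['wrist_force'],o['width'])
```

```text
[ 0.52001715 -0.22667425  0.042     ] [ 0.55891429 -0.23297495  0.042     ] 0.03940414474541754 -9.201055464917022
centre [ 0.53674303 -0.24761749  0.042     ] [ 0.53556224 -0.24652896  0.06157084]
[ 0.53649472 -0.24665858  0.06340552] [-0.16006725 -0.18106843 -0.9302261 ] 0.03799148661953358
```

step_arm(motion="0 -0.5 0 0 0 0 0;0 -1.5 0 0 0 0 0;0 -2.5 0 0 0 0 0;0 -3 0 0 0 0 0;0 -3 0 0 0 0 0;0 -2.5 0 0 0 0 0;0 0 3 0.3 -0.035 0 0;0 0 3 0.3 -0.035 0 0;0 0 3 0.3 -0.035 0 0;0 0 3 0.3 -0.035 0 0;0 0 3 0.3 -0.035 0 0;0 0 3 0.3 -0.035 0 0;0 0 3 0.3 -0.035 0 0;0 0 3 0.3 -0.035 0 0;0 0 3 0.3 -0.035 0 0;0 0 3 0.3 -0.035 0 0;0 0 2 0.3 -0.035 0 0;0 0 0 0 -0.035 0 0;0 0 0 0 0 0 0;0 0 0 0 0 0 0")

```text
time: 6.65
tool_pos: [0.5633, 0.0723, 0.1936]
ee_rot: [-1.799, 1.571, -1.53]
wrist_force: [0.4, -0.4, -0.1]
width: 0.0378
```

Run:
```python
from h import *
from bench import robot,snapshot,camera_params
o=robot.get_obs();p=camera_params('wrist');import pickle;pickle.dump((o,p),open('w6.pkl','wb'))
print(o['width'],o['joint_positions'].round(3))
plan(o,np.array([.550,.1314,.19]),15.5)
im=snapshot('wrist')[:,:,::-1]
cv2.imwrite('pics/w6.png',im)
```

```text
0.03781057076843541 [ 0.028  0.135  1.379 -0.     1.627 -0.241]
cur jaw 15.39 x [ 0.e+00 -3.e-04 -1.e+00] pos [0.5633 0.0723 0.1936]
rotvec [-0.0019 -0.0001  0.0002] shift cm first [0.36 6.05 0.29] shift in final axes [0.36 6.05 0.3 ]
rotvec [3.1397e+00 4.0000e-04 1.0000e-04] shift cm first [0.36 6.05 0.29] shift in final axes [ 0.36 -6.05 -0.3 ]
```

View pics/w6.png

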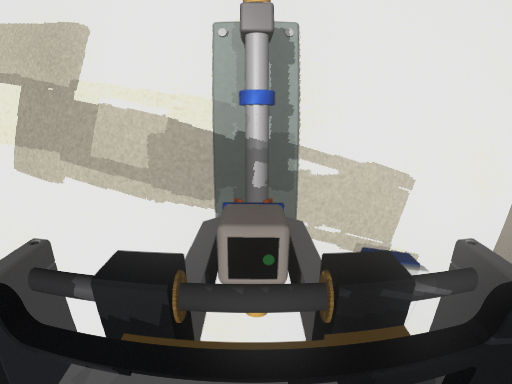

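```bash
cat > meas.py <<'E'
from h import *
import pickle,sys
def meas(tag):
    o,p=pickle.load(open(f'{tag}.pkl','rb'));im=cv2.imread(f'pics/{tag}.png');h=cv2.cvtColor(im,cv2.COLOR_BGR2HSV)
    m=cv2.inRange(h,(105,150,40),(130,255,255))
    n,l,st,c=cv2.connectedComponentsWithStats(m)
    for i in range(1,n):
        if st[i,4]>80: print('blue',st[i],c[i].round(1),wplane(p,c[i],.1).round(4))
    return o,p,im
E
python3 - <<'E'
from meas import *
o,p,im=meas('w6')
c=im[0:230,190:320];cv2.imwrite('pics/w6c.png',cv2.resize(np.clip(c*1.5,0,255).astype('uint8'),None,fx=2.6*1.6/1.6,fy=2.6,interpolation=2))
for r in(50,60,70,80,115,130,145,160,175):
    print(r,im[r,235:280].astype(int).sum(1)//3)
E
```

```text
blue [240  90  34  14 451] [256.1  96.7] [0.5413 0.159  0.1   ]
50 [141 141 139 139 138 136 138 137 139 132 114 133 148 155 164 169 175 183
 193 206 206 203 199 190 181 175 169 162 156 145 137 124 107  93 106 106
 107 108 106 107 106 107 108 108 108]
60 [145 141 139 139 138 138 138 136 138 132 119 134 149 156 164 169 174 182
 194 207 207 198 201 192 183 175 168 162 154 145 136 124 109  90 107 107
 106 106 105 105 104 104 106 107 107]
70 [153 141 137 137 137 136 136 137 135 129 117 132 148 156 164 171 174 181
 195 208 207 198 202 191 182 175 168 163 154 146 137 126 107  98 146 128
 107 106 106 104 105 104 104 105 107]
80 [152 140 136 135 136 136 135 135 134 124 117 133 147 158 164 170 175 183
 194 209 209 208 203 192 183 175 169 163 154 147 135 126 108 109 141 147
 113 105 106 104 105 106 106 107 107]
115 [136 138 137 136 135 135 134 133 132 134 116 123 136 152 161 167 173 181
 192 204 207 206 202 192 182 175 169 162 153 146 136 124 109  90  92 103
 102 104 105 104 105 104 105 104 104]
130 [149 139 135 106 121 132 132 133 132 131 115 126 144 153 161 167 172 180
 188 201 203 201 199 190 182 174 169 163 155 143 134 121 106  98 147 142
 136 104 103 102 102 104 103 104 103]
145 [ 87  86  86  86  86  85  86  86  85  86  76  85  96 101 105 112 115 119
 120 123 128 131 135 131 130 124 121 117 115 111 106 100  92  78  85  86
  85  84  86  85  86  85  86  86  86]
160 [ 87  86  87  85  85  85  85  86  85  83  72  78  85  91  94  96  98 100
 101 103 105 106 107 105 104 103 101  98  95  92  90  86  78  73  83  84
  85  83  83  84  84  85  85  85  85]
175 [ 83  82  82  83  82  83  82  82  83  82  75  78  85  90  91  95  97  99
 101 168 173 168 166 160 156 150 146 139 133 123 115 104  86  72  82  84
  84  83  84  83  84  82  84  84  82]
```

View pics/w6c.png

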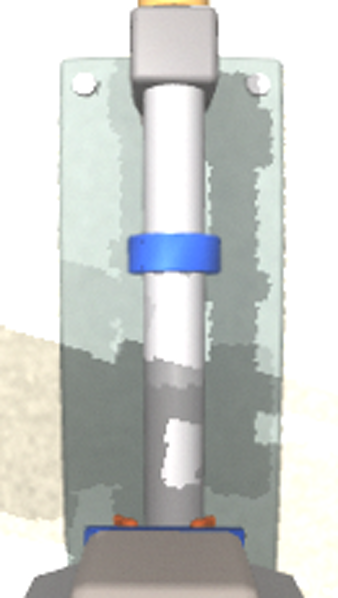

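Run:
```python
from meas import *
o,p,im=meas('w6')
A=wplane(p,(256.6,170),.1);B=wplane(p,(256.6,60),.1);d=(B-A)[:2];print(A.round(4),B.round(4),'dir',np.degrees(np.arctan2(d[1],d[0])))
w=[wplane(p,(u,120),.1) for u in(244.7,268.7)];print('dia',np.linalg.norm(w[0]-w[1]))
z=o['tool_pos'][2]-.0234
a=wplane(p,(222.7,203.6),z+.002);b=wplane(p,(284.2,203.6),z+.002);m=(a+b)/2;print('sensor front',a.round(4),b.round(4),np.linalg.norm(b-a),np.degrees(np.arctan2(*(b-a)[1::-1])))
d/=np.linalg.norm(d);n=np.array([d[1],-d[0]])
S=m[:2]-.018*d
print('sensor c',S,'tcp',o['tool_pos'],'sensor-tcp along/perp',(S-o['tool_pos'][:2])@d,(S-o['tool_pos'][:2])@n)
F=wplane(p,(256.6,104),.115);F2=wplane(p,(256.6,90),.115);print('inner face',F,'outer',F2,'width',np.linalg.norm(F-F2))
print('tcp perp off pipe',(o['tool_pos'][:2]-A[:2])@n,'top-cam based',[(np.array(q)-A[:2])@n for q in((.5425,.1584),(.5729,.0495))],'along: S to face',(F[:2]-S)@d)
```

```text
blue [240  90  34  14 451] [256.1  96.7] [0.5413 0.159  0.1   ]
[0.5585 0.0983 0.1   ] [0.5333 0.1898 0.1   ] dir 105.40999684420363
dia 0.02028064559670438
sensor front [0.539  0.0839 0.1722] [0.5769 0.0943 0.1722] 0.03928060943929438 15.342096088454593
sensor c [0.56273858 0.07174947] tcp [0.56329501 0.07230042 0.19358375] sensor-tcp along/perp -0.0003832869502423302 -0.0006828270753708791
inner face [0.54332595 0.15232553 0.115     ] outer [0.54033323 0.16320606 0.115     ] width 0.011284607442771821
tcp perp off pipe -0.002253350631666983 top-cam based [np.float64(0.000577989092621144), np.float64(0.0009477012107105172)] along: S to face 0.08283768436114648
```

step_arm(motion="0 0 1 0.1 0 0 0;0 0 2 0.1 0 0 0;0 0 2 0.05 0 0 0;0 0 1 0 0 0 0;0 1 0 0 0 0 0;0 1.5 0 0 0 0 0;0 1 0 0 0 0 0;0 0 0 0 0 0 0;0 0 0 0 0 0 0")

```text
time: 7.45
tool_pos: [0.5493, 0.1299, 0.1571]
ee_rot: [3.085, 1.568, -2.93]
wrist_force: [0.1, 0.3, -1.7]
width: 0.0379
```

Run:
```python
from h import *
from bench import robot,snapshot,camera_params
o=robot.get_obs();p=camera_params('wrist');import pickle;pickle.dump((o,p),open('w7.pkl','wb'))
print(o['width'],o['wrist_force'])
plan(o,np.array([.548,.1310,.158]),15.4)
im=snapshot('wrist')[:,:,::-1];cv2.imwrite('pics/w7.png',im)
cv2.imwrite('pics/w7c.png',cv2.resize(im[60:290,170:340],None,fx=2.6,fy=2.6,interpolation=2))
im=snapshot('scene')[:,:,::-1];cv2.imwrite('pics/s7.png',im)
cv2.imwrite('pics/s7c.png',np.clip(cv2.resize(im[110:290,230:420].astype('f4')*1.5,None,fx=3.2,fy=3.2,interpolation=2),0,255).astype('uint8'))
```

```text
0.03790716747742384 [ 0.14455805  0.26839727 -1.7002217 ]
cur jaw 15.35 x [-2.6e-03 -6.0e-04 -1.0e+00] pos [0.5493 0.1299 0.1571]
rotvec [-0.0008 -0.0027 -0.0002] shift cm first [-0.09  0.14 -0.09] shift in final axes [-0.09  0.14 -0.09]
rotvec [ 3.1408e+00 -2.0000e-04  4.2000e-03] shift cm first [-0.09  0.14 -0.09] shift in final axes [-0.09 -0.14  0.09]
```

View pics/w7c.png

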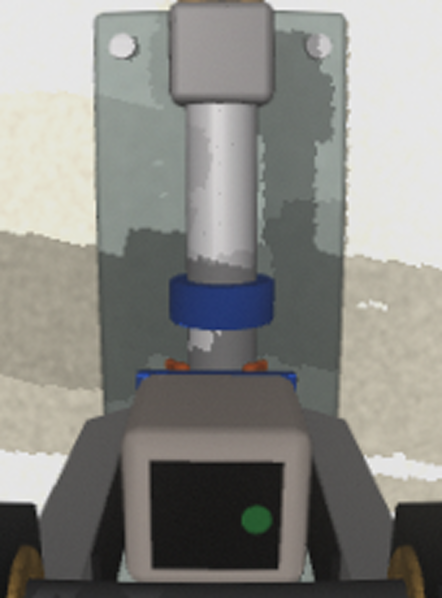

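View pics/s7c.png

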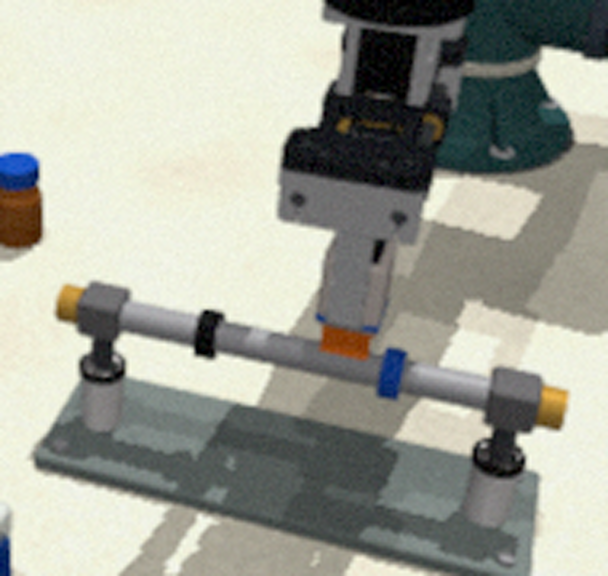

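Run:
```python
from meas import *
o,p,im=meas('w7')
for r in(115,125,135,190): print(r,im[r,235:280].astype(int).sum(1)//3)
def q(u,v): return (u/2.6+170,v/2.6+60)
d=np.array([np.cos(np.radians(105.4)),np.sin(np.radians(105.4))]);n=np.array([d[1],-d[0]])
T=o['tool_pos'][:2]
for nm,uv,z in(('pipe up',q(222,180),.1),('pipe near',q(222,345),.1),('lipL',q(176,366),.117),('lipR',q(257,366),.117),('bandL',q(137,376),.1357),('bandR',q(297,376),.1357),('face',q(222,328),.115),('collarL',q(170,300),.1),('collarR',q(274,300),.1)):
    X=wplane(p,uv,z);print(nm,X.round(4),'along,perp rel TCP mm',((X[:2]-T)@d*1e3).round(1),((X[:2]-T)@n*1e3).round(1))
```

```text
blue [236 169  38  18 574] [254.9 177.6] [0.5424 0.1562 0.1   ]
115 [141 142 142 143 143 142 126 121 133 143 147 153 157 160 163 187 201 210
 208 208 206 198 189 181 158 171 165 158 152 143 134 123 108 107 138 153
 141 106 109 107 109 107 108 110 108]
125 [144 142 142 142 141 141 121 119 133 142 147 152 157 161 164 171 197 207
 209 205 204 197 188 182 176 170 164 158 152 141 134 122 108  98 133 149
 123 106 106 106 106 106 106 107 106]
135 [142 140 140 141 140 140 120 124 140 152 160 163 172 175 181 189 197 206
 204 204 202 194 188 181 175 171 164 157 149 140 133 122 106  96 154 151
 110 106 105 107 106 107 107 108 108]
190 [ 84  83  83  84  84  84  84  74 119 134 141 146 152 154 159 163 166 112
 104 104 106 106 103 104 102  99  99  94  94  89  87  83  77  72  83  85
  85  83  84  85  85  86  86  87  85]
pipe up [0.5332 0.1909 0.1   ] along,perp rel TCP mm 63.1 0.8
pipe near [0.5459 0.1451 0.1   ] along,perp rel TCP mm 15.6 0.8
lipL [0.5342 0.1404 0.117 ] along,perp rel TCP mm 14.1 -11.7
lipR [0.5553 0.1462 0.117 ] along,perp rel TCP mm 14.1 10.1
bandL [0.5251 0.1409 0.1357] along,perp rel TCP mm 16.9 -20.4
bandR [0.5631 0.1513 0.1357] along,perp rel TCP mm 16.9 19.0
face [0.5435 0.1534 0.115 ] along,perp rel TCP mm 24.2 0.7
collarL [0.528 0.154 0.1  ] along,perp rel TCP mm 28.9 -14.1
collarR [0.5567 0.1619 0.1   ] along,perp rel TCP mm 28.9 15.7
```

step_arm(motion="0 0 0.1 0.1 0 0 0;0 0.3 0.1 0.03 0 0 0;0 0.3 0 0 0 0 0;0 0 0 0 0 0 0;0 0 0 0 0 0 0;0 0 0 0 0 0 0;0 0 0 0 0 0 0")

```text
time: 8.13
tool_pos: [0.5506, 0.133, 0.1526]
ee_rot: [0.125, 1.571, 0.394]
wrist_force: [0.4, 0.9, -1.1]
width: 0.0376
```

Run:
```python
from h import *
from bench import robot
o=robot.get_obs();print(o['wrist_force'].round(2),o['wrist_torque'].round(2));plan(o,np.array([.549,.133,.15]),15.4)
```

```text
[ 0.36  0.86 -1.06] [-0.05  0.02  0.05]
cur jaw 15.41 x [ 2.e-04  1.e-04 -1.e+00] pos [0.5506 0.133  0.1526]
rotvec [ 0.0002  0.0002 -0.    ] shift cm first [ 0.26  0.04 -0.15] shift in final axes [ 0.26  0.04 -0.15]
rotvec [-3.1413e+00  0.0000e+00  3.0000e-04] shift cm first [ 0.26  0.04 -0.15] shift in final axes [ 0.26 -0.04  0.15]
```

step_arm(motion="0 0.2 0 0 0 0 0;0 0.2 0 0 0 0 0;0 0.2 0 0 0 0 0;0 0.2 0 0 0 0 0;0 0 0 0 0 0 0;0 0 0 0 0 0 0")

```text
time: 8.63
tool_pos: [0.5504, 0.1329, 0.1447]
ee_rot: [3.053, 1.57, -2.961]
wrist_force: [-2.3, -0.4, 2.0]
width: 0.0376
```

step_arm(motion="0 0.15 0 0 0 0 0;0 0.15 0 0 0 0 0;0 0.15 0 0 0 0 0;0 0.15 0 0 0 0 0;0 0 0 0 0 0 0;0 0 0 0 0 0 0")

```text
time: 9.13
tool_pos: [0.5504, 0.1329, 0.1389]
ee_rot: [-2.08, 1.571, -1.811]
wrist_force: [-3.6, -0.7, 5.3]
width: 0.0379
```

step_arm(motion="0 0 0 -0.1 0 0 0;0 0 0 0 0 0 0;0 0 0 0 0 0 0")

```text
time: 9.38
tool_pos: [0.5502, 0.1328, 0.1393]
ee_rot: [-0.045, 1.569, 0.224]
wrist_force: [-2.5, 0.4, 4.5]
width: 0.038
```

Run:
```python
from h import *
from bench import robot,snapshot,camera_params
o=robot.get_obs();p=camera_params('wrist');import pickle;pickle.dump((o,p),open('w8.pkl','wb'))
print(o['wrist_force'].round(2),o['wrist_torque'].round(3),o['tool_pos'])
im=snapshot('wrist')[:,:,::-1];cv2.imwrite('pics/w8.png',im)
cv2.imwrite('pics/w8c.png',cv2.resize(im[90:260,190:320],None,fx=3.5,fy=3.5,interpolation=2))
```

```text
[-2.54  0.35  4.46] [-0.101  0.577  0.005] [0.55019811 0.1328101  0.13929971]
```

View pics/w8c.png

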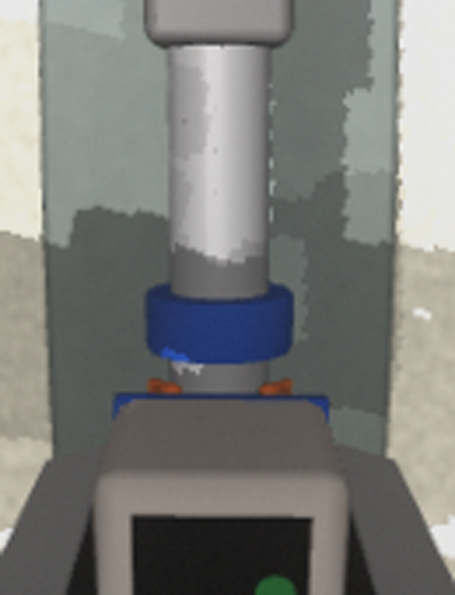

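step_arm(motion="0 0 0 -0.1 0 0 0;0 0.1 0 0 0 0 0;0 0.1 0 0 0 0 0;0 0 0 0 0 0 0;0 0 0 0 0 0 0")

```text
time: 9.85
tool_pos: [0.55, 0.1328, 0.1378]
ee_rot: [-0.034, 1.567, 0.235]
wrist_force: [-1.6, 0.2, 6.0]
width: 0.0379
```

step_arm(motion="0 0.1 0 -0.05 0 0 0;0 0.1 0 0 0 0 0;0 0.1 0 0 0 0 0;0 0.1 0 0 0 0 0;0 0 0 0 0 0 0;0 0 0 0 0 0 0")

```text
time: 10.35
tool_pos: [0.55, 0.1327, 0.1346]
ee_rot: [-0.063, 1.565, 0.206]
wrist_force: [-1.1, 0.1, 9.0]
width: 0.0378
```

step_arm(motion="0 0.1 0 0 0 0 0;0 0.1 0 0 0 0 0;0 0 0 0 0 0 0;0 0 0 0 0 0 0")

```text
time: 10.68
tool_pos: [0.55, 0.1327, 0.1328]
ee_rot: [-0.075, 1.565, 0.194]
wrist_force: [-1.2, -0.6, 8.2]
width: 0.038
```

step_arm(motion="0 0.1 0 0 0 0 0;0 0.1 0 0 0 0 0;0 0 0 0 0 0 0;0 0 0 0 0 0 0")

```text
time: 11.02
tool_pos: [0.55, 0.1327, 0.1311]
ee_rot: [-0.087, 1.565, 0.182]
wrist_force: [-2.1, 0.8, 10.1]
width: 0.038
```

Run:
```python
from h import *
from bench import robot,snapshot,camera_params
o=robot.get_obs();p=camera_params('wrist');import pickle;pickle.dump((o,p),open('w9.pkl','wb'))
print(o['wrist_force'].round(2),o['wrist_torque'].round(3),o['tool_pos'])
plan(o,o['tool_pos'],15.4)
im=snapshot('wrist')[:,:,::-1];cv2.imwrite('pics/w9.png',im)
cv2.imwrite('pics/w9c.png',cv2.resize(im[90:260,190:320],None,fx=3.5,fy=3.5,interpolation=2))
im=snapshot('scene')[:,:,::-1];cv2.imwrite('pics/s9.png',im)
cv2.imwrite('pics/s9c.png',np.clip(cv2.resize(im[180:280,290:420].astype('f4')*1.5,None,fx=5,fy=5,interpolation=2),0,255).astype('uint8'))
```

```text
[-2.05  0.76 10.12] [-0.099  0.399  0.05 ] [0.55002894 0.13267887 0.13109109]
cur jaw 15.42 x [ 0.006   0.0011 -1.    ] pos [0.55   0.1327 0.1311]
rotvec [0.0003 0.006  0.0005] shift cm first [0. 0. 0.] shift in final axes [0. 0. 0.]
rotvec [-3.1412e+00 -8.0000e-04  9.5000e-03] shift cm first [0. 0. 0.] shift in final axes [0. 0. 0.]
```

View pics/w9c.png

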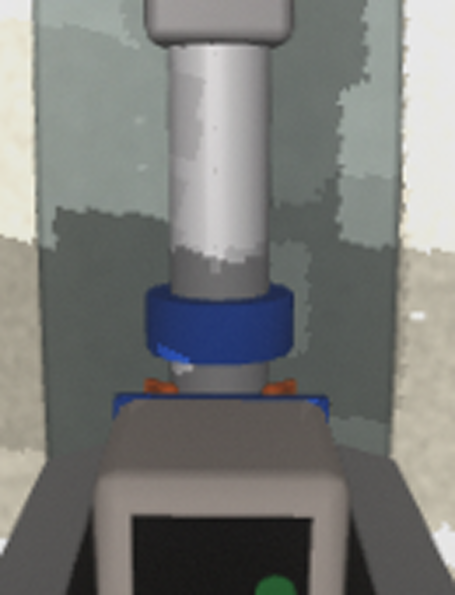

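View pics/s9c.png

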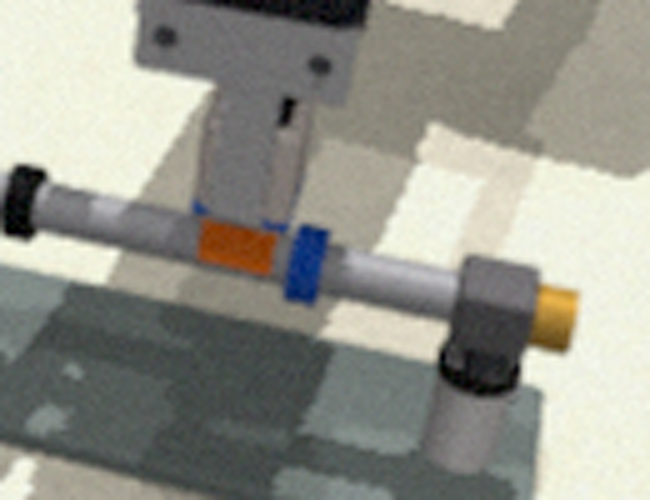

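```bash
cat > dep.py <<'E'
from h import *
import sys
from bench import camera_params
S=camera_params('scene')
def g(f):
    h=cv2.cvtColor(cv2.imread(f),cv2.COLOR_BGR2HSV);m=cv2.inRange(h,(12,120,60),(28,255,255))
    out=[]
    for x0,x1 in((240,262),(392,415)):
        k=m[185:265,x0:x1];ys,xs=np.nonzero(k);out.append((xs.mean()+x0,ys.mean()+185))
    return np.array(out)
a=g('pics/scene0.png');b=g(sys.argv[1])
for i,X in enumerate([np.array([.5973,-.0374,.099]),np.array([.5183,.2468,.098])]):
    s=proj(S,X)[1]-proj(S,X-[0,0,.01])[1]
    print('dv',(b-a)[i].round(2),'sink mm',((b-a)[i][1]/-s*10).round(1))
E
python3 dep.py pics/s9.png
```

```text
dv [0.11 6.16] sink mm 15.4
dv [-1.85  6.4 ] sink mm 15.2
```

step_arm(motion="0 0.1 0 -0.03 0 0 0;0 0.1 0 0 0 0 0;0 0.1 0 0 0 0 0;0 0 0 0 0 0 0;0 0 0 0 0 0 0")

```text
time: 11.53
tool_pos: [0.55, 0.1326, 0.1285]
ee_rot: [-0.097, 1.564, 0.172]
wrist_force: [-1.9, -0.6, 10.7]
width: 0.0379
```

```bash
python3 - <<'E'
from h import *
from bench import robot,snapshot
o=robot.get_obs()
print(o['wrist_force'].round(2),o['tool_pos'])
cv2.imwrite('pics/s10.png',snapshot('scene')[:,:,::-1])
E
python3 dep.py pics/s10.png
```

```text
[-1.91 -0.58 10.67] [0.55003685 0.1326236  0.12846154]
dv [0.08 6.78] sink mm 17.0
dv [-1.95  6.97] sink mm 16.6
```

step_arm(motion="0 0.1 0 -0.02 0 0 0;0 0.1 0 0 0 0 0;0 0.1 0 0 0 0 0;0 0 0 0 0 0 0;0 0 0 0 0 0 0")

```text
time: 12.0
tool_pos: [0.5499, 0.1326, 0.124]
ee_rot: [-0.079, 1.564, 0.19]
wrist_force: [0.4, -0.3, 5.3]
width: 0.0378
```

```bash
python3 - <<'E'
from h import *
from bench import robot,snapshot
o=robot.get_obs()
print(o['wrist_force'].round(2),o['tool_pos'])
cv2.imwrite('pics/s11.png',snapshot('scene')[:,:,::-1])
E
python3 dep.py pics/s11.png
```

```text
[ 0.37 -0.34  5.33] [0.54989591 0.13258744 0.12404315]
dv [0.05 3.69] sink mm 9.3
dv [-1.08  3.69] sink mm 8.8
```

step_arm(motion="0 -0.2 0 0 0 0 0;0 -0.2 0 0 0 0 0;0 -0.2 0 0 0 0 0;0 0 0 0 0 0 0;0 0 0 0 0 0 0;0 0 0 0 0 0 0")

```text
time: 12.55
tool_pos: [0.5494, 0.1325, 0.129]
ee_rot: [-0.063, 1.566, 0.206]
wrist_force: [6.5, 2.1, 3.2]
width: 0.0377
```

```bash
python3 - <<'E'
from h import *
from bench import robot,snapshot,camera_params
o=robot.get_obs();p=camera_params('wrist');import pickle;pickle.dump((o,p),open('w12.pkl','wb'))
print(o['wrist_force'].round(2),o['wrist_torque'].round(3),o['tool_pos'])
plan(o,o['tool_pos'],15.4)
im=snapshot('wrist')[:,:,::-1];cv2.imwrite('pics/w12.png',im)
cv2.imwrite('pics/w12c.png',cv2.resize(im[90:260,190:320],None,fx=3.5,fy=3.5,interpolation=2))
im=snapshot('scene')[:,:,::-1];cv2.imwrite('pics/s12.png',im)
cv2.imwrite('pics/s12c.png',np.clip(cv2.resize(im[180:280,290:420].astype('f4')*1.5,None,fx=5,fy=5,interpolation=2),0,255).astype('uint8'))
E
python3 dep.py pics/s12.png
```

```text
[6.51 2.14 3.21] [ 0.242 -1.201 -0.013] [0.54942042 0.13250699 0.12903938]
cur jaw 15.41 x [ 0.0046  0.001  -1.    ] pos [0.5494 0.1325 0.129 ]
rotvec [0.0001 0.0047 0.0003] shift cm first [0. 0. 0.] shift in final axes [0. 0. 0.]
rotvec [-3.1414e+00 -5.0000e-04  7.4000e-03] shift cm first [0. 0. 0.] shift in final axes [0. 0. 0.]
dv [0.18 1.63] sink mm 4.1
dv [-0.33  1.46] sink mm 3.5
```

View pics/w12c.png

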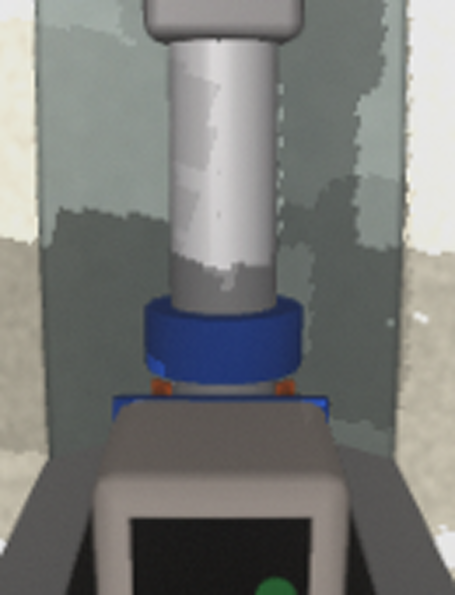

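View pics/s12c.png

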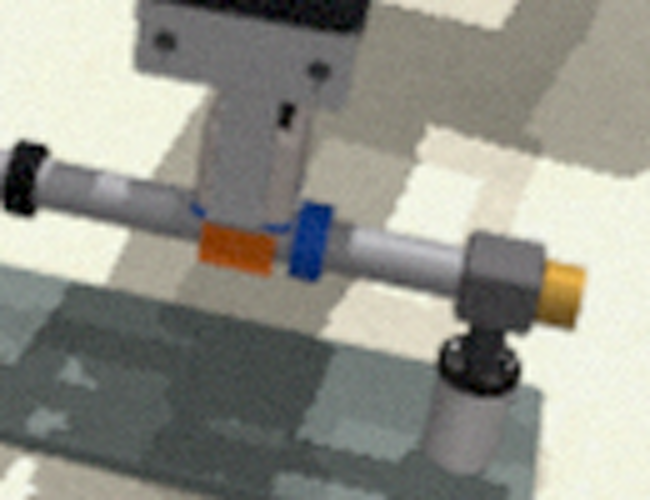

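step_arm(motion="0 -0.1 0 0.1 0 0 0;0 -0.1 0 0.05 0 0 0;0 0 0 0 0 0 0;0 0 0 0 0 0 0;0 0 0 0 0 0 0")

```text
time: 13.07
tool_pos: [0.5495, 0.1325, 0.1304]
ee_rot: [-0.24, 1.57, 0.029]
wrist_force: [4.3, 0.5, 1.3]
width: 0.0376
```

Run:
```python
from meas import *
o,p,im=meas('w12')
def q(u,v): return (u/3.5+190,v/3.5+90)
d=np.array([np.cos(np.radians(105.4)),np.sin(np.radians(105.4))]);T=o['tool_pos'][:2]
u=o['tool_pos'][2]-.0234
for nm,uv,z in(('face',q(222,383),u-.010+.015),('band',q(222,397),u+.003),('band',q(222,397),u+.0)):
    X=wplane(p,uv,z);print(nm,((X[:2]-T)@d*1e3).round(1))
```

```text
blue [232 179  43  21 759] [253.4 189.1] [0.5422 0.1567 0.1   ]
blue [404 313  24  18 279] [414.2 322.5] [0.7178 0.0746 0.1   ]
face 21.3
band 18.1
band 17.2
```

step_arm(motion="0 0 0.1 0.1 0 0 0;0 0 0.1 0.05 0 0 0;0 0 0 0 0 0 0;0 0 0 0 0 0 0")

```text
time: 13.4
tool_pos: [0.5494, 0.1344, 0.1301]
ee_rot: [-2.873, 1.569, -2.604]
wrist_force: [1.0, -1.5, 2.7]
width: 0.0376
```

step_arm(motion="0 0 0.1 0.05 0 0 0;0 0 0 0 0 0 0;0 0 0 0 0 0 0")

```text
time: 13.65
tool_pos: [0.5494, 0.1346, 0.13]
ee_rot: [-2.499, 1.567, -2.231]
wrist_force: [1.1, -4.9, 2.4]
width: 0.0376
```

step_arm(motion="0 0 0.1 0 0 0 0;0 0 0 0 0 0 0;0 0 0 0 0 0 0")

```text
time: 13.9
tool_pos: [0.5494, 0.1346, 0.13]
ee_rot: [-2.206, 1.566, -1.938]
wrist_force: [2.7, -6.4, 1.9]
width: 0.0378
```

```bash
cat > look.py <<'E'
from h import *
import sys,pickle
from bench import robot,snapshot,camera_params
t=sys.argv[1]
o=robot.get_obs();p=camera_params('wrist');pickle.dump((o,p),open(f'w{t}.pkl','wb'))
print(o['wrist_force'].round(2),o['wrist_torque'].round(3),o['tool_pos'],o['width'])
plan(o,o['tool_pos'],15.4)
im=snapshot('wrist')[:,:,::-1];cv2.imwrite(f'pics/w{t}.png',im)
a=cv2.resize(im[90:260,190:320],None,fx=3.5,fy=3.5,interpolation=2)
im=snapshot('scene')[:,:,::-1];cv2.imwrite(f'pics/s{t}.png',im)
b=np.clip(cv2.resize(im[190:275,310:375].astype('f4')*1.5,None,fx=5,fy=7*1.0,interpolation=2),0,255).astype('uint8')
cv2.imwrite(f'pics/c{t}.png',np.hstack([a,b]) if a.shape[0]==b.shape[0] else a)
E
python3 look.py 13; python3 dep.py pics/s13.png
```

```text
[ 2.69 -6.39  1.86] [-1.335 -0.368  0.061] [0.54941679 0.13461478 0.13002788] 0.037760013836656454
cur jaw 15.35 x [-0.0019 -0.0048 -1.    ] pos [0.5494 0.1346 0.13  ]
rotvec [-0.0008 -0.0031  0.0042] shift cm first [0. 0. 0.] shift in final axes [0. 0. 0.]
rotvec [3.1408 0.0066 0.0048] shift cm first [0. 0. 0.] shift in final axes [0. 0. 0.]
dv [-0.08  0.9 ] sink mm 2.3
dv [-0.23  1.09] sink mm 2.6
```

View pics/c13.png

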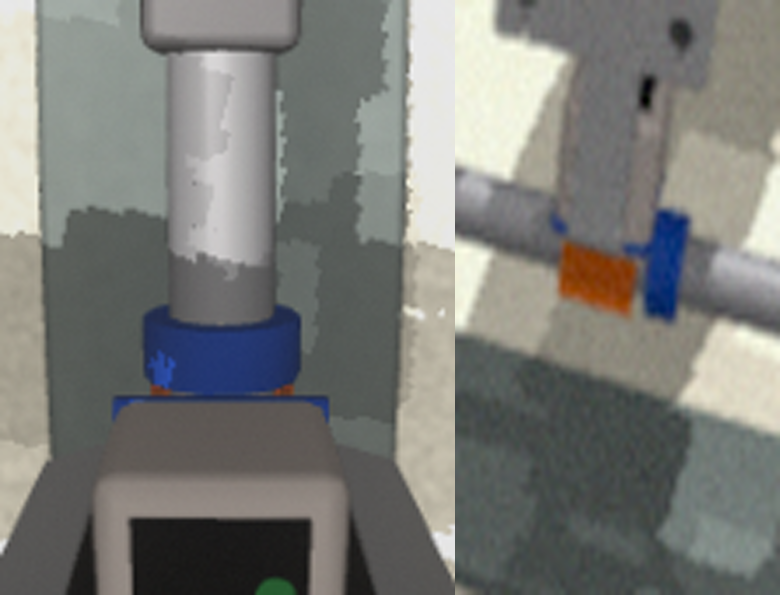

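step_arm(motion="0 0 0.1 -0.03 0 0 0;0 0 0 0 0 0 0;0 0 0 0 0 0 0")

```text
time: 14.25
tool_pos: [0.5494, 0.1347, 0.1302]
ee_rot: [-1.927, 1.564, -1.659]
wrist_force: [2.1, -8.3, 2.0]
width: 0.0378
```

step_arm(motion="0 -0.1 -0.1 0.05 0 0 0;0 -0.1 -0.1 0 0 0 0;0 0 0 0 0 0 0;0 0 0 0 0 0 0;0 0 0 0 0 0 0")

```text
time: 14.67
tool_pos: [0.5495, 0.1346, 0.1317]
ee_rot: [-2.561, 1.567, -2.292]
wrist_force: [0.8, -5.6, 1.4]
width: 0.0381
```

```bash
python3 look.py 14; python3 dep.py pics/s14.png
```

```text
[ 0.81 -5.56  1.45] [-1.214 -0.198  0.069] [0.54952531 0.13457891 0.13169742] 0.03805921244014999
cur jaw 15.38 x [-0.0028 -0.0031 -1.    ] pos [0.5495 0.1346 0.1317]
rotvec [-0.0004 -0.0035  0.0023] shift cm first [0. 0. 0.] shift in final axes [0. 0. 0.]
rotvec [3.1412 0.0036 0.0055] shift cm first [0. 0. 0.] shift in final axes [0. 0. 0.]
dv [0.1  0.62] sink mm 1.5
dv [-0.12  0.43] sink mm 1.0
```

step_arm(motion="0 -0.05 -0.1 0 0 0 0;0 0 -0.05 0 0 0 0;0 0 0 0 0 0 0;0 0 0 0 0 0 0")

```text
time: 15.1
tool_pos: [0.5497, 0.1345, 0.1323]
ee_rot: [3.01, 1.568, -3.004]
wrist_force: [-1.7, -3.9, 1.1]
width: 0.0377
```

Still pressing lightly on the collar (3.9 N). Releasing.

step_arm(motion="60 0 0 0 0 0 0;100 0 0 0 0 0 0;100 0 0 0 0 0 0;100 0 0 0 0 0 0;100 0 0 0 0 0 0;100 0 0 0 0 0 0;100 0 0 0 0 0 0;100 0 0 0 0 0 0")

```text
time: 15.77
tool_pos: [0.5509, 0.1347, 0.133]
ee_rot: [0.916, 1.571, 1.185]
wrist_force: [0.2, -0.0, -0.6]
width: 0.0876
```

```bash
python3 look.py 15; python3 dep.py pics/s15.png
```

```text
[ 0.2  -0.03 -0.63] [-0.08   0.011 -0.007] [0.55085341 0.13469702 0.13301018] 0.08762789070612961
cur jaw 15.41 x [ 1.e-04  2.e-04 -1.e+00] pos [0.5509 0.1347 0.133 ]
rotvec [ 0.0002  0.0002 -0.0002] shift cm first [0. 0. 0.] shift in final axes [0. 0. 0.]
rotvec [-3.1413e+00  3.0000e-04  3.0000e-04] shift cm first [0. 0. 0.] shift in final axes [0. 0. 0.]
dv [0.06 0.14] sink mm 0.4
dv [-0.02  0.  ] sink mm 0.0
```

View pics/c15.png

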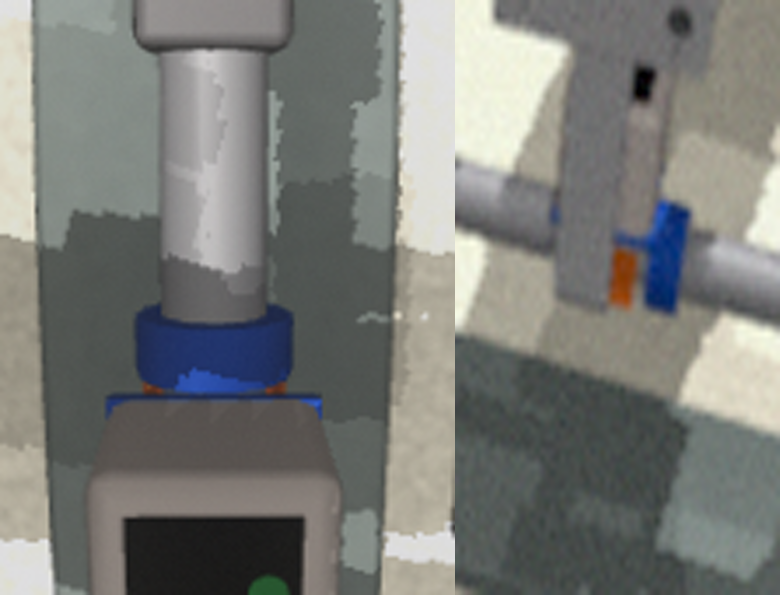

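step_arm(motion="100 -1 0 0 0 0 0;100 -2 0 0 0 0 0;100 -3 0 0 0 0 0;100 -3 0 0 0 0 0;100 -2 0 0 0 0 0;100 0 -3 0 0 0 0;100 0 -3 0 0 0 0;100 0 -2 0 0 0 0;100 0 0 0 0 0 0;100 0 0 0 0 0 0")

```text
time: 16.7
tool_pos: [0.5723, 0.0568, 0.2436]
ee_rot: [0.633, 1.57, 0.9]
wrist_force: [-0.5, 0.9, -0.0]
width: 0.0938
```

```bash
python3 - <<'E'
from h import *
from bench import robot,snapshot,camera_params
import pickle
o=robot.get_obs();p=camera_params('wrist');pickle.dump((o,p),open('w16.pkl','wb'))
w=snapshot('wrist')[:,:,::-1];s=snapshot('scene')[:,:,::-1];t=snapshot('top')[:,:,::-1]
for n,i in(('w16',w),('s16',s),('t16',t)): cv2.imwrite(f'pics/{n}.png',i)
f=lambda c,k,g:np.clip(cv2.resize(c.astype('f4')*g,None,fx=k,fy=k,interpolation=2),0,255).astype('uint8')
cv2.imwrite('pics/w16c.png',f(w[60:200,190:330],4.2,1.3));cv2.imwrite('pics/s16c.png',f(s[180:260,290:400],6,1.5))
E
python3 dep.py pics/s16.png
```

```text
dv [0.06 0.14] sink mm 0.4
dv [-0.06  0.06] sink mm 0.1
```

View pics/w16c.png

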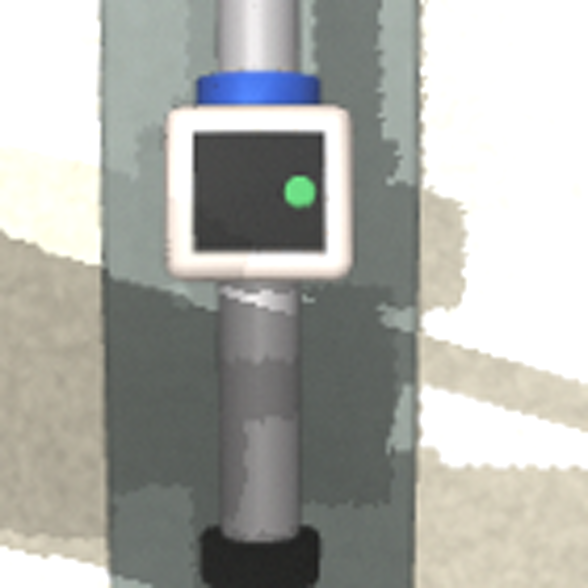

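View pics/s16c.png

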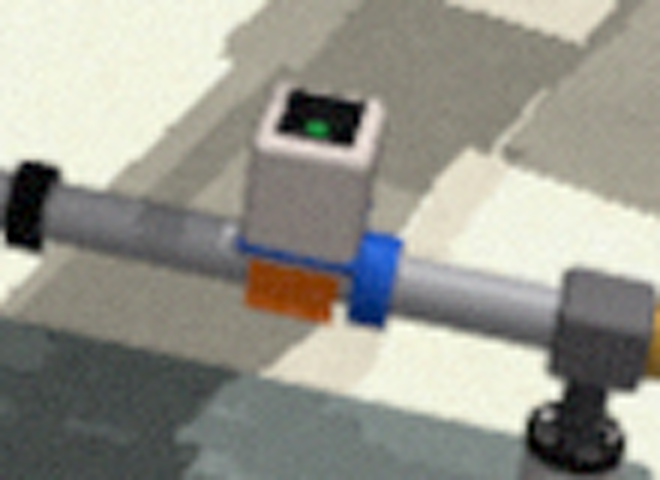

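View pics/s16.png

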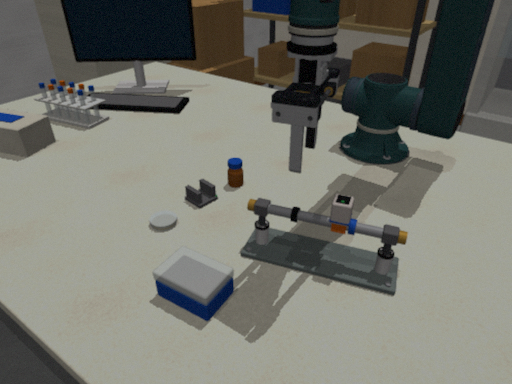

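Run:
```python
from h import *
import pickle
o,p=pickle.load(open('w16.pkl','rb'))
f=lambda u,v,z:wplane(p,(u/4.2+190,v/4.2+60),z)[:2]
d=np.array([np.cos(np.radians(105.4)),np.sin(np.radians(105.4))]);n=np.array([d[1],-d[0]])
A=f(260,500,.1)
for nm,X in(('top far edge',f(259,107,.156)),('top near',f(259,280,.156)),('L',f(166,192,.156)),('R',f(352,192,.156)),('pipe near',f(259.5,450,.1)),('pipe far',f(258.5,30,.1)),('collar outer edge',f(258,73,.115)),('black inner',f(260,530,.112)),('nearbottom',f(259,284,.112))):
    print(nm,((X-A)@d*1e3).round(1),((X-A)@n*1e3).round(1))
```

```text
top far edge 90.6 0.1
top near 56.2 0.0
L 73.8 -18.1
R 73.7 18.3
pipe near 12.6 -0.1
pipe far 115.7 -0.1
collar outer edge 102.9 -0.2
black inner -4.8 0.0
nearbottom 53.8 -0.1
```

step_arm(motion="100 0 1 0 0 0 0;100 2 1 0 0 0 0;100 2 1 0 0 0 0;100 1 0.3 0 0 0 0;100 0 0 0 0 0 0;100 0 0 0 0 0 0")

```text
time: 17.35
tool_pos: [0.5628, 0.09, 0.1927]
ee_rot: [3.041, 1.57, -2.972]
wrist_force: [0.7, -0.1, 0.2]
width: 0.0939
```

Run:
```python
from h import *
from bench import robot,snapshot,camera_params
import pickle
o=robot.get_obs();p=camera_params('wrist');pickle.dump((o,p),open('w17.pkl','wb'))
w=snapshot('wrist')[:,:,::-1];cv2.imwrite('pics/w17.png',w)
d=np.array([np.cos(np.radians(105.4)),np.sin(np.radians(105.4))]);print('cam along vs face',((-p['R'].T@p['t'])[:2]-[.5435,.1534])@d)
f=lambda c,k,g:np.clip(cv2.resize(c.astype('f4')*g,None,fx=k,fy=k,interpolation=2),0,255).astype('uint8')
cv2.imwrite('pics/w17c.png',f(w[90:230,190:320],4.2,1.2))
```

```text
cam along vs face 0.005640982421797587
```

View pics/w17c.png

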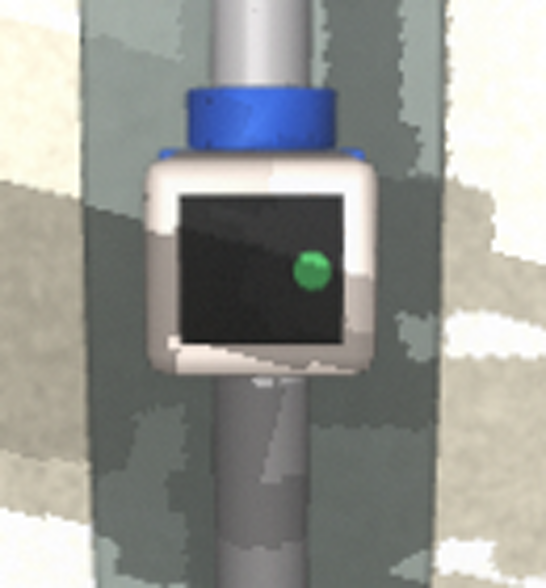

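The view from above shows the collar meeting the band with no gap: about 11.6 mm of the 12 mm collar shows. The pipe is back at rest and the robot is clear, so I'm handing in.

Run:
```python
from h import *
from bench import robot
a=cv2.imread('pics/scene0.png');b=cv2.imread('pics/s16.png')
for n,(x,y,w,h) in dict(vial=(222,152,26,38),dish=(146,210,34,22),box=(150,245,88,68)).items(): print(n,cv2.absdiff(a,b)[y:y+h,x:x+w].mean().round(1))
print(robot.close_job())
```

```text
vial 7.8
dish 9.2
box 10.0
the job is handed in; nothing more can be done
None
```

The sensor is on the pipe, fully home and upright, resting against the blue collar, and the gripper has let go. I handed the job in at about 17.4 s of the 70 s allowed.

- **Snap:** I pressed in small steps. The pipe was 17 mm down (stops at 26 mm) at the last check before the snap. The upward push then fell from about 11 N to 5 N. The underside measured about 10 mm above the pipe's axis, which is where home lies.
- **Collar:** I eased off and slid the sensor along the pipe until it stopped, with the force rising to about 8 N. I reduced that to about 4 N and opened the gripper.
- **Final views:** The sensor looked upright and centred on the pipe to within about 0.3 mm. The pipe was back at rest to within 0.4 mm. About 11.6 mm of the 12 mm collar showed, with no visible gap.

**Less certain:**
- An earlier oblique view of the collars gave a contact figure 1–4 mm off. I relied on the felt stop and the view from above instead.
- I judged the dish, vial and tip box unmoved by comparing before and after pictures by eye. The pixel differences over them averaged 8–10 grey levels, which I put down to image noise and changed shadows but did not confirm. I planned the path to keep clear of all three.

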